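Reassemble the bench air filter

TASK

Put the air filter on the bench back together: drop the filter element into the housing, cartridge up, so that its flange sits on the sprung seat, then the plain spacer over it, then the retaining ring. Feel for the place where the ring's lugs drop into the housing, press it down against the spring and screw it clockwise under the ramps until it is fully home and clamps the stack. Leave the brush, the marker and the steel coupler where they lie.

Things in the scene. Friction and masses are not known exactly. Their poses are not given: they have to be found in the camera images.
- mouth (a point): centre of the open top of the filter housing: on the axis of an aluminium barrel 84 mm across, level with its rim, 72 mm above the bench; z up. The barrel is clamped upright in a dark bracket (base plate 124 x 112 x 10 mm) and two brass hose tails stick out of it 31 mm below the rim. The mouth is 73 mm wide, with a 2.5 mm chamfer.
- ramp_tops (a point): on the barrel's axis, 5 mm below the rim, level with the flat tops of three ramps inside it. They stand in to 61 mm across, each 84 degrees long; between them are three 36 degree entry gaps, 120 degrees apart. The barrel is clamped at any clocking: this yaw is the bracket's and does NOT tell where the gaps lie; feel for them, or see them in a picture.
- ramp_ends (a point): on the barrel's axis, 17 mm below the rim, level with the low ends of the ramps' undersides. From the gap, going clockwise seen from above, an underside begins 13.5 mm below the rim, slopes down to 17 mm within 60 degrees, runs level for 12 degrees and ends at a stop. From 22.5 to 26 mm below the rim a cone leads into a bore 59 mm wide.
- seat (a joint): how far the sprung seat, a round plate at the bottom of the bore 42 mm below the rim, is pressed down, in m: 0 as found, 0.006 at its lower stop. The spring pushes up with 4.5 N at 0 and 1.5 N more for each mm (13.5 N at the stop). With the ring home it reads about 0.005.
- element_mid (a point): filter element: black flange 56 mm across and 8 mm thick, on it a bronze cylinder 20 mm across up to 34 mm above the flange's underside (with a collar 25 mm wide, 3 mm high at its foot). The point is on the axis, 17 mm above the underside, z up along the cylinder. It stands on the bench on its flange, as it goes in.
- spacer_mid (a point): spacer: plain aluminium tube, 56 mm outside, 44 mm inside, 18 mm high, both ends alike. The point is its centre, 9 mm above its underside, z along its axis. It stands on the bench on one end.
- ring_mid (a point): retaining ring, steel, hollow, 48.5 mm high, standing as it goes in. From below: skirt 55 mm across, 22.5 mm high; flange 76 mm across, 4 mm thick; hexagon to grip, 40 mm across flats, 22 mm high, with flats facing the point's x axis and every 60 degrees from it. The point is on the axis, 24 mm above the underside, z up. Home, it is about 3 mm above the rim.
- ring_foot (a point): centre of the ring's underside. Three lugs, 9 mm wide and 4 mm high, stand out from the skirt's lower edge to 69 mm across, one along this x axis, 120 degrees apart. Lugs on the ramp tops: foot 5 mm below the rim; dropped into the gaps, on the spacer: 16 mm. There press 1.5 to 6 mm deeper and turn clockwise 55 to 95 degrees to the stop; home: about 21 mm.
- coupler: steel air coupler, 62 mm long, 24 mm thick, lying on the bench; leave it alone
- brush: flat dusting brush, 221 mm long, 16 mm high, lying on the bench; leave it alone
- marker: marker pen, 135 mm long, 16 mm thick, lying on the bench; leave it alone
Not all that is in view belongs to the job. Of the things like the part that bears spacer_mid, leave any that is orange; of the rest the smaller one is meant.

How it is judged:
By the outcome, as a careful person would: the job done as asked, in the order asked, and still so for the second after the job is handed in, with the robot touching nothing.
It also fails if it takes over 72 s, if anything falls off the work surface, if the arm or the gripper's body presses on something with over 40 N, if the wrist force passes 120 N, or if a joint passes its speed limit or range.

ROBOT

A 6-joint arm with a two-finger parallel gripper is mounted at the origin on the work surface; the furniture and walls round the work are solid. World frame = base frame: x ahead of the robot, y to its left, z up, the work surface at z = 0. Lengths are in m, angles in rad, forces in N, time in s.
With the tool pointing down it reaches from about 0.4 to 0.925 m from the base axis. Payload 12.5 kg.
Tool frame: the origin (TCP) lies where the fingers leave the gripper's body, on its centre line; the fingertips stand 78 mm ahead of it and the grasp point (between the pads) lies r.pinch_z ahead of it (r.pinch_z is the distance from the TCP to the grasp point, in m); x points along the fingers, z is the direction in which the jaws open and shut, and the axes are right-handed (so a half turn about x gives the same grasp; the last joint's range is limited). The gripper opens to 95 mm and grips with 3 to 60 N. Pads are 20 mm wide; open, the fingers measure 119 mm over their backs; the gripper's body (75 mm by 180 mm) begins 59 mm behind the grasp point.
Start: joints at [-1.344, 0.491, 1.559, -0, 1.092, -0.106], TCP at [0.204, -0.591, 0.292] pointing down, gripper open.
Joint ranges: [-3.1, 3.1], [-0.84, 2.19], [0.05, 2.79], [-1.13, 4.28], [0.06, 2.93], [-2.69, 2.69]. Speed limits (rad/s): [2.22, 2.22, 2.79, 3.14, 3.14, 3.14].

INTERFACE

Orientations are given as a unit quaternion [x, y, z, w].
In Python, from bench import monitor, camera, r gives the robot as it stands.
- The arm moves only by the tool jog_arm, never from a script. Its argument "commands" is a list that holds one entry, the list of rows, each a list of 6 numbers: the shift along the tool's x, y, z in m, then the turn, a rotation vector about the tool's x, y, z in rad. A call has 1 to 20 rows; each row shifts and turns the commanded pose from where the row before left it, along the tool's axes as they then stand; what a row does not reach is not made up. A row lasts 1/10 s, in which the tool goes at most 50 mm and 8.59 degrees, less where a joint would pass 70% of its speed; a pose out of reach is approached as far as the arm can. A call is refused whole if a number of a shift passes 0.05 or a number of a turn 0.15, either way. A call with a gripper value outside its range is refused whole. "jaw" is the closure, from 0 (fully open) to 1 (shut), set as the call begins (left out, the last holds). The fingers move at their own pace and stop on an object; "newtons" is the grip in N (left out, the last holds). Time passes only in rows, so rows that do not move let the fingers close. It gives the time, the measured TCP pose, the force and the opening at its end, in the units of the state.
- monitor.sense(): the state, without advancing time (a new reading comes with each control period).
- camera(name): name is "side" or "top" or "wrist"; returns a dict with "color" (400x640x3 uint8, red, green, blue), "vertical_fov" (degrees; the focal length in pixels is half the picture's height over the tangent of half this angle, whatever the lens; pixels are square), "cx", "cy" (the principal point, pixels), "k1" (the pictures are not rectified: a ray, as slopes to the right and down, at radius r is drawn at 1 + k1 r^2 times it, then the intrinsics apply), "camera_from_world" (4x4, takes a point from world to camera coordinates); the wrist camera has in their place "hand_eye" (4x4, takes a point from camera to tool coordinates, whose origin is the TCP and whose axes are the tool frame's). Camera axes: x right, y down, z forward; pixel columns grow to the right and rows downward; lengths in m; the calibration is good to about 2 mm. A picture is of the moment at which its call begins: read the wrist's pose just before it. There is no depth.
- r.job_done(): hands the job in, once; it reports no verdict.
The state is a dict: "time": time; "qpos": joint angles; "joint_velocities": joint speeds; "tau": joint torques, N m; "tcp_pos": TCP position; "tcp_rot": TCP orientation; "force": force on the tool from outside, world axes, zero at the start; "wrist_torque": the same for the moment, N m; "opening": finger opening in m.
Only numpy, scipy, OpenCV 4.12 (cv2) and the standard library are available. Lean on these libraries where they do the work, as an engineer would, in place of code of your own. Each camera call takes 0.05 s, during which the arm holds its last target.

## Working session

There is one attempt and no reset: what is moved stays moved. The work goes in short steps, Python scripts to look and compute and a tool call to move; the robot and the scene stay as the last step left them, time stands still between calls to the robot, and variables do not carry over. Pictures are saved under pics/ and viewed, and the job is handed in when it is done.

Besides the shell and the picture viewer there is one more tool, called after "Emit:" in YAML: its name, and indented under it one key for each argument. jog_arm: Moves the arm, as the interface text tells. Its arguments: {"type":"object","properties":{"commands":{"type":"array","items":{"type":"array","items":{"type":"array","items":{"type":"number"}}}},"jaw":{"type":"number"},"newtons":{"type":"number"}},"required":["commands"]}

```bash
ls; mkdir -p pics; python3 - <<'E'
from bench import monitor,camera,r
import cv2,numpy as np
s=monitor.sense()
for k,v in s.items(): print(k,np.round(v,4))
print(r.pinch_z)
for n in("side","top","wrist"):
    c=camera(n); cv2.imwrite(f"pics/{n}0.png",c["color"][:,:,::-1])
    print(n,{k:(np.round(v,4).tolist() if k!="color" else 0) for k,v in c.items()})
E
```

```text
pics
time 0.0
qpos [-1.3436  0.4915  1.5594 -0.      1.0917 -0.1056]
joint_velocities [-0.001  -0.0001 -0.001   0.      0.001   0.0009]
tau [-1.50000e-03 -6.12649e+01 -2.58189e+01  6.93000e-02  4.82000e-02
 -1.00000e-04]
tcp_pos [ 0.2042 -0.5905  0.2917]
tcp_rot [ 0.4105  0.5762 -0.41    0.5756]
force [-0.6909  0.2204  0.147 ]
wrist_torque [ 0.0268 -0.012   0.022 ]
opening 0.095
0.0588
side {'color': 0, 'vertical_fov': 51.3345, 'cx': 321.666, 'cy': 196.2058, 'k1': 0.0338, 'camera_from_world': [[-0.9895, -0.144, -0.0097, 0.5119], [-0.0676, 0.5211, -0.8508, 0.0784], [0.1276, -0.8412, -0.5254, 1.0288], [0.0, 0.0, 0.0, 1.0]]}
top {'color': 0, 'vertical_fov': 48.762, 'cx': 318.6249, 'cy': 197.4808, 'k1': -0.0598, 'camera_from_world': [[0.0183, -0.9998, 0.0, 0.0384], [-0.9859, -0.0181, -0.1662, 0.5197], [0.1661, 0.003, -0.9861, 1.0608], [0.0, 0.0, 0.0, 1.0]]}
wrist {'color': 0, 'vertical_fov': 66.1693, 'cx': 322.2125, 'cy': 196.5954, 'k1': -0.0165, 'hand_eye': [[0.0014, -0.2525, 0.9676, -0.091], [0.0002, -0.9676, -0.2525, 0.0709], [1.0, 0.0005, -0.0013, -0.0011], [0.0, 0.0, 0.0, 1.0]]}
```

View pics/top0.png

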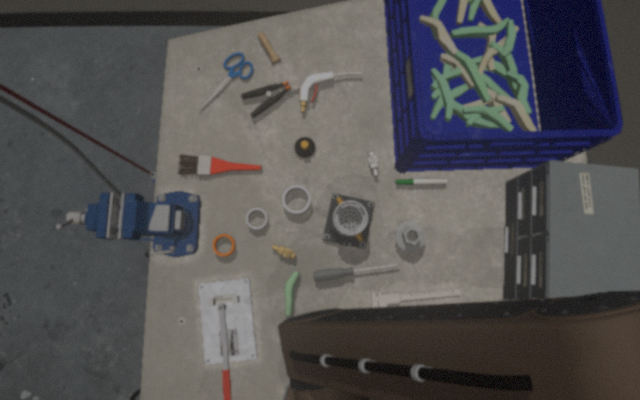

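View pics/side0.png

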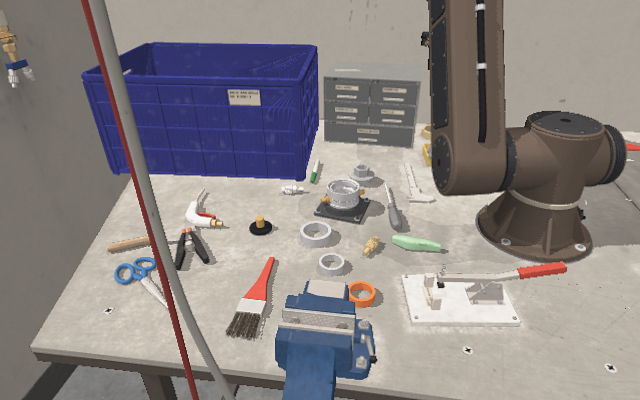

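View pics/wrist0.png

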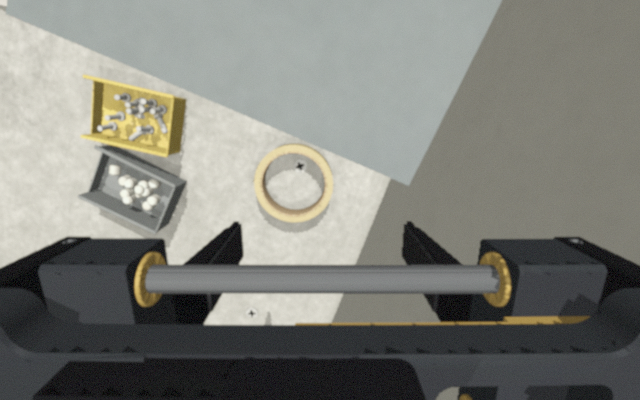

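```bash
cat > h.py <<'E'
import numpy as np,cv2
from scipy.spatial.transform import Rotation as R
def K(c):
    f=200/np.tan(np.radians(c["vertical_fov"])/2)
    return np.array([[f,0,c["cx"]],[0,f,c["cy"]],[0,0,1.]])
def cam_pose(c,s=None):
    if "hand_eye" in c:
        T=np.eye(4);T[:3,:3]=R.from_quat(s["tcp_rot"]).as_matrix();T[:3,3]=s["tcp_pos"]
        return T@np.array(c["hand_eye"])
    return np.linalg.inv(np.array(c["camera_from_world"]))
def cast(c,px,z,s=None):
    px=np.array(px,float).reshape(-1,1,2)
    n=cv2.undistortPoints(px,K(c),np.array([c["k1"],0,0,0.])).reshape(-1,2)
    P=cam_pose(c,s); d=np.c_[n,np.ones(len(n))]@P[:3,:3].T; o=P[:3,3]
    t=(z-o[2])/d[:,2]
    return o+t[:,None]*d
def proj(c,p,s=None):
    W=np.linalg.inv(cam_pose(c,s)); p=np.array(p,float).reshape(-1,3)
    q,_=cv2.projectPoints(p,cv2.Rodrigues(W[:3,:3])[0],W[:3,3],K(c),np.array([c["k1"],0,0,0.]))
    return q.reshape(-1,2)
def snap(n,name=None):
    from bench import monitor,camera
    s=monitor.sense(); c=camera(n); c["s"]=s
    if name: cv2.imwrite(f"pics/{name}.png",c["color"][:,:,::-1])
    return c,s
E
python3 - <<'E'
from h import *
c,s=snap("top","t1")
im=c["color"][130:270,170:450,::-1]
cv2.imwrite("pics/t1c.png",cv2.resize(im,None,fx=2.8,fy=2.8,interpolation=cv2.INTER_CUBIC))
for nm,px,z in [("elem",(305,147),.02),("big",(297,200),.018),("small",(257,219),.018),("orange",(224,245),.018),("mouth",(350,217),.072),("ring",(409,236),.03),("coup?",(284,252),.01),("coup2",(375,165),.01),("marker",(422,183),.008),("screwdr",(340,275),.01),("mark l",(290,297),.01)]:
    print(nm,cast(c,px,z).round(3))
E
```

```text
elem [[0.656 0.086 0.02 ]]
big [[0.516 0.103 0.018]]
small [[0.465 0.204 0.018]]
orange [[0.397 0.285 0.018]]
mouth [[ 0.468 -0.029  0.072]]
ring [[ 0.427 -0.18   0.03 ]]
coup? [[0.383 0.133 0.01 ]]
coup2 [[ 0.613 -0.098  0.01 ]]
marker [[ 0.568 -0.221  0.008]]
screwdr [[ 0.328 -0.009  0.01 ]]
mark l [[0.272 0.115 0.01 ]]
```

View pics/t1c.png

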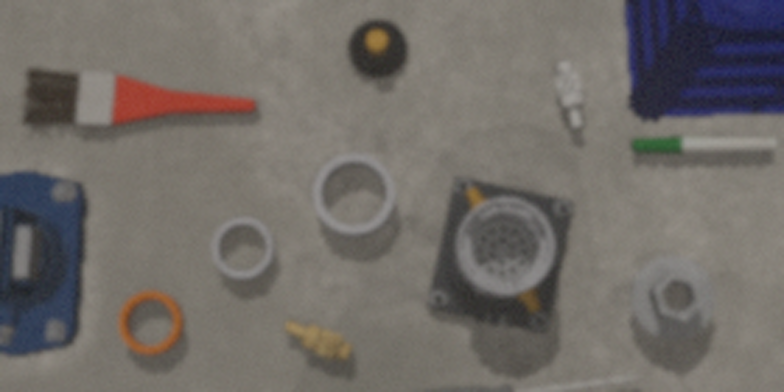

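```bash
cat >> h.py <<'E'
def rows(p,yaw=None,s=None,vmax=0.05):
    """tool-frame shift (single total) & turn to bring TCP to p with tool down, tool z at yaw; print"""
    from bench import monitor
    s=s or monitor.sense()
    A=R.from_quat(s["tcp_rot"]); M=A.as_matrix()
    d=M.T@(np.array(p)-s["tcp_pos"])
    if yaw is None: yaw=np.arctan2(M[1,2],M[0,2])
    zz=np.array([np.cos(yaw),np.sin(yaw),0]); xx=np.array([0,0,-1.]); yy=np.cross(zz,xx)
    B=np.c_[xx,yy,zz]
    rv=R.from_matrix(M.T@B).as_rotvec()
    return d,rv
def info(s):
    M=R.from_quat(s["tcp_rot"]).as_matrix()
    print("t",round(s["time"],2),"tcp",np.round(s["tcp_pos"],4),"xax",M[:,0].round(3),"yax",M[:,1].round(3),"zax",M[:,2].round(3),"F",np.round(s["force"],1),"T",np.round(s["wrist_torque"],2),"open",round(s["opening"],4),"q",np.round(s["qpos"],2))
E
python3 - <<'E'
from h import *
from bench import monitor
info(monitor.sense())
E
```

```text
t 0.2 tcp [ 0.2042 -0.5906  0.2919] xax [-0.     0.001 -1.   ] yax [0.945 0.327 0.   ] zax [ 0.327 -0.945 -0.001] F [ 0.7 -0.5  0.8] T [-0.01 -0.03  0.07] open 0.0951 q [-1.34  0.49  1.56 -0.    1.09 -0.11]
```

```bash
python3 - <<'E'
from h import *
c,s=snap("top")
print("cab bottom",cast(c,[(505,180),(505,299)],0).round(3))
for z in (.1,.15,.2,.25): print(z,cast(c,[(545,165),(545,297)],z).round(3).tolist())
cs,_=snap("side")
print(proj(cs,cast(c,[(545,165),(545,297)],.1)),proj(cs,cast(c,[(545,165),(545,297)],.2)))
print(cast(c,[(195,195),(150,195),(150,250)],0.0).round(3))
E
```

```text
cab bottom [[ 0.582 -0.445  0.   ]
 [ 0.273 -0.43   0.   ]]
0.1 [[0.6, -0.504, 0.1], [0.284, -0.484, 0.1]]
0.15 [[0.587, -0.477, 0.15], [0.286, -0.458, 0.15]]
0.2 [[0.574, -0.451, 0.2], [0.289, -0.433, 0.2]]
0.25 [[0.562, -0.424, 0.25], [0.291, -0.407, 0.25]]
[[318.79048137 108.77637491]
 [409.76176283 114.47771052]] [[323.65215327  85.43261466]
 [411.9832929   90.00689246]]
[[0.527 0.372 0.   ]
 [0.525 0.491 0.   ]
 [0.381 0.48  0.   ]]
```

Emit:
jog_arm:
  commands:
    - [[-0.03, 0, 0, 0.111, 0, 0], [-0.04, 0, 0, 0.111, 0, 0], [-0.01, 0, 0, 0.111, 0, 0], [0, 0.018, -0.046, 0, 0, 0], [0, 0.018, -0.046, 0, 0, 0], [0, 0.018, -0.046, 0, 0, 0], [0, 0.018, -0.046, 0, 0, 0], [0, 0.018, -0.046, 0, 0, 0], [0, 0.018, -0.046, 0, 0, 0], [0.015, 0.018, -0.046, 0, 0, 0], [0.015, 0.018, -0.046, 0, 0, 0], [0.015, 0.018, -0.046, 0, 0, 0], [0.015, 0.018, -0.046, 0, 0, 0], [0.02, 0.018, -0.046, 0, 0, 0], [0.02, 0.018, -0.046, 0, 0, 0], [0, 0, 0, 0, 0, 0]]

```text
time: 1.9
tcp_pos: [0.4162, -0.046, 0.2749]
tcp_rot: [0.498, 0.502, -0.499, 0.5]
force: [-0.5, -0.7, 0.3]
opening: 0.095
```

```bash
python3 - <<'E'
from h import *
c,s=snap("wrist","w1"); info(s)
print(proj(c,[[.468,-.029,.072],[.427,-.18,.03],[.656,.086,.02],[.465,.204,.018]],s))
E
```

```text
t 1.9 tcp [ 0.4162 -0.046   0.2749] xax [-0.003  0.001 -1.   ] yax [ 1.     0.006 -0.003] zax [ 0.006 -1.    -0.001] F [-0.5 -0.7  0.3] T [0.02 0.08 0.04] open 0.095 q [-0.27  0.22  2.06  0.    0.87  1.3 ]
[[306.34071242 136.26287129]
 [444.72190937 172.3027922 ]
 [188.60773498 -65.5121916 ]
 [101.87754168 135.12907244]]
```

View pics/w1.png

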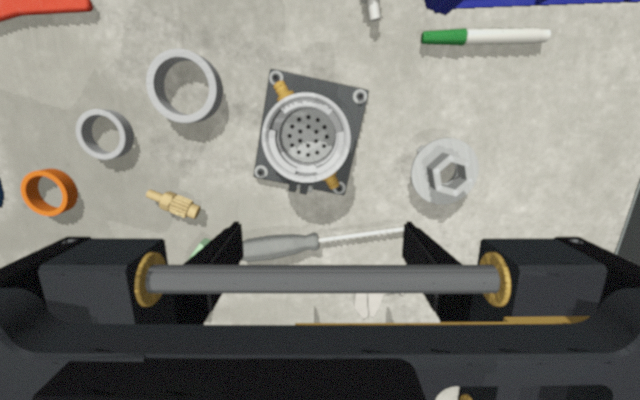

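```bash
python3 - <<'E'
import cv2,numpy as np
im=cv2.imread("pics/w1.png")
a=cv2.resize(im[80:200,245:365],(600,600),interpolation=cv2.INTER_CUBIC)
b=cv2.resize(im[125:225,395:495],(500,500),interpolation=cv2.INTER_CUBIC)
cv2.imwrite("pics/w1m.png",a);cv2.imwrite("pics/w1r.png",b)
cv2.imwrite("pics/w1s.png",cv2.resize(im[40:230,10:230],None,fx=3,fy=3,interpolation=cv2.INTER_CUBIC))
E
```

```text
(no output)
```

View pics/w1m.png

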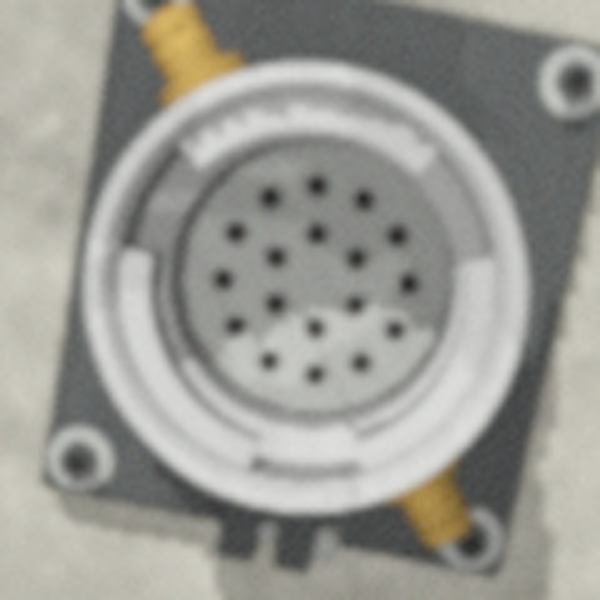

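View pics/w1r.png

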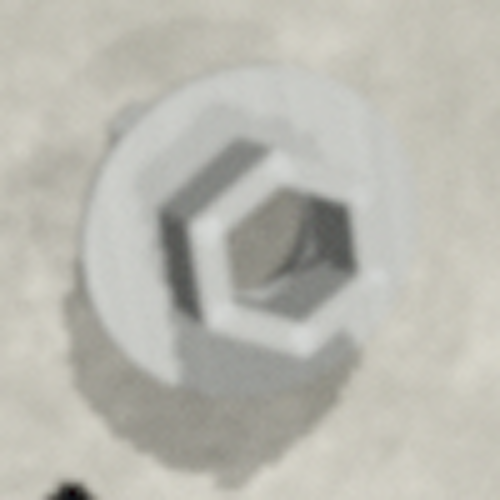

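View pics/w1s.png

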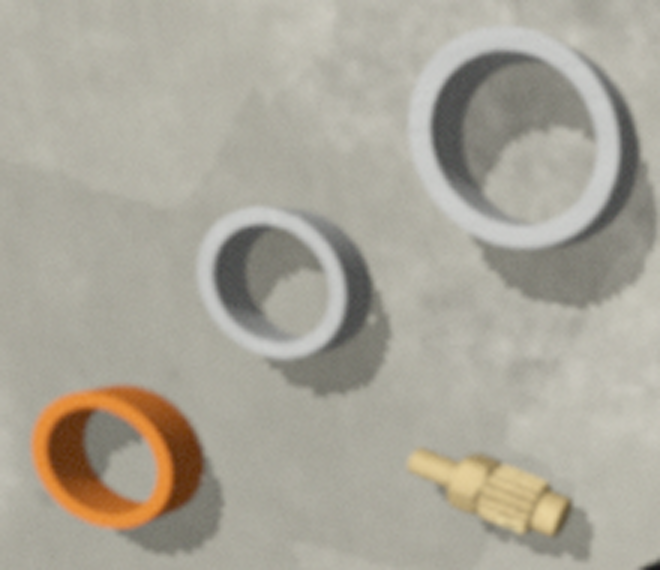

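```bash
cat >> h.py <<'E'
from scipy.ndimage import map_coordinates, gaussian_filter
from scipy.optimize import least_squares
def radial(c,s,cen,z,rad,win=.006,n=90,sign=0,verbose=True):
    """edge points near a circle of known radius in plane z; robust circle fit -> centre, r"""
    g=gaussian_filter(c["color"].astype(float).mean(2),0.7); cen=np.array(cen[:2],float)
    for it in range(3):
        pts=[]
        for a in np.linspace(0,2*np.pi,n,endpoint=False):
            rr=np.arange(rad-win,rad+win,.0002)
            P=np.c_[cen[0]+rr*np.cos(a),cen[1]+rr*np.sin(a),np.full(len(rr),z)]
            q=proj(c,P,s)
            if (q<2).any() or (q[:,0]>637).any() or (q[:,1]>397).any(): continue
            v=map_coordinates(g,[q[:,1],q[:,0]],order=1); d=np.gradient(v)
            d=d*sign if sign else abs(d)
            i=d.argmax(); 
            if d[i]>.3: pts.append(P[i,:2])
        pts=np.array(pts)
        f=lambda p:np.hypot(pts[:,0]-p[0],pts[:,1]-p[1])-p[2]
        o=least_squares(f,[*cen,rad],loss="soft_l1",f_scale=.0005)
        cen=o.x[:2]; win=max(win*.6,.0025)
    if verbose: print("circle",cen.round(4),"r",o.x[2].round(4),"n",len(pts),"mad",np.median(abs(f(o.x))).round(5))
    return cen,o.x[2]
E
cat > m1.py <<'E'
from h import *
import pickle
c,s=snap("wrist","w2"); pickle.dump((c,s),open("w2.pkl","wb"))
C=cast(c,[(306,137)],.072,s)[0]
print("mouth0",C.round(4)); m,_=radial(c,s,C,.072,.042)
m2,_=radial(c,s,C,.072,.0365)
S=cast(c,[(102,134)],.018,s)[0]; print("sp0",S.round(4)); 
radial(c,s,S,.018,.028,sign=-1); radial(c,s,S,.018,.022,sign=1)
B=cast(c,[(182,86)],.018,s)[0]; radial(c,s,B,.018,.036,win=.008,sign=-1)
rg=cast(c,[(444,172)],.0265,s)[0]; print("rg0",rg.round(4)); rg,_=radial(c,s,rg,.0265,.038)
pts={"L1":[(182,148),(203,170)],"L2":[(122,250),(155,252)],"R1":[(437,150),(420,172)],"R2":[(490,258),(455,262)],"B1":[(250,465),(262,435)],"B2":[(360,465),(350,430)]}
for k,v in pts.items():
    p=cast(c,[(245+a/5,80+b/5) for a,b in v],.067,s)[:,:2]-m
    print(k,np.degrees(np.arctan2(p[:,1],p[:,0])).round(1),np.hypot(*p.T).round(4))
l=cast(c,[(395+125/5,125+112/5)],.003,s)[0,:2]-rg
print("lug",np.degrees(np.arctan2(l[1],l[0])),np.hypot(*l))
E
python3 m1.py
```

```text
mouth0 [ 0.4673 -0.0308  0.072 ]
circle [ 0.4658 -0.0284] r 0.0422 n 90 mad 0.00012
circle [ 0.4702 -0.0335] r 0.0365 n 90 mad 0.00093
sp0 [0.4664 0.202  0.018 ]
circle [0.4661 0.2059] r 0.028 n 90 mad 0.00013
circle [0.4661 0.2058] r 0.0216 n 90 mad 0.00012
circle [0.5171 0.1088] r 0.0379 n 90 mad 0.0002
rg0 [ 0.4265 -0.1831  0.0265]
circle [ 0.4264 -0.1819] r 0.0379 n 77 mad 0.00042
L1 [38.2 37.1] [0.0337 0.0282]
L2 [77.  74.7] [0.0337 0.0275]
R1 [-45.9 -47.1] [0.0378 0.0327]
R2 [-80.3 -79.6] [0.0381 0.0314]
B1 [165.  166.7] [0.0352 0.0287]
B2 [-159.4 -158.2] [0.0361 0.0289]
lug 39.68618640533556 0.032589749338645606
```

Emit:
jog_arm:
  commands:
    - [[0.009, 0.038, -0.026, 0, 0, 0], [0.009, 0.038, -0.026, 0, 0, 0], [0.009, 0.038, -0.026, 0, 0, 0], [0.009, 0.038, -0.026, 0, 0, 0], [0.009, 0.038, -0.026, 0, 0, 0], [0, 0, 0, 0, 0, 0]]

```text
time: 2.6
tcp_pos: [0.609, 0.0801, 0.2304]
tcp_rot: [0.5, 0.5, -0.5, 0.5]
force: [-0.2, -0.8, -0.3]
opening: 0.0951
```

```bash
python3 - <<'E'
from h import *
c,s=snap("wrist","w3"); info(s)
e=proj(c,[[.656,.086,.034]],s)[0]; print(e)
E
```

```text
t 2.6 tcp [0.609  0.0801 0.2304] xax [ 0.001  0.    -1.   ] yax [ 1.    -0.     0.001] zax [-0. -1. -0.] F [-0.2 -0.8 -0.3] T [-0.02  0.06  0.04] open 0.0951 q [0.02 0.54 1.65 0.   0.95 1.59]
[317.47390212 142.89100065]
```

View pics/w3.png

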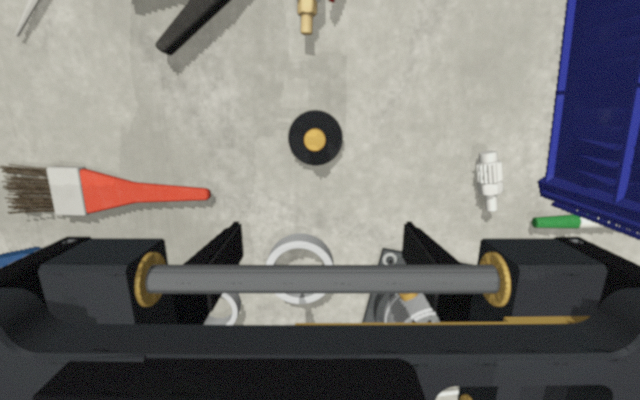

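```bash
python3 - <<'E'
from h import *
c,s=snap("wrist"); 
f=cast(c,[(315,137)],.008,s)[0]
f,_=radial(c,s,f,.008,.028,sign=1)
h=cv2.cvtColor(c["color"],cv2.COLOR_RGB2HSV)
m=((h[...,1]>90)&(h[...,2]>90)).astype(np.uint8); m[:110]=0;m[170:]=0;m[:,:290]=0;m[:,345:]=0
M=cv2.moments(m,True); px=(M["m10"]/M["m00"],M["m01"]/M["m00"]); print(px,M["m00"],cast(c,[px],.034,s).round(4))
d,rv=rows([*f,.15],-np.pi/2,s);print(d.round(4),rv.round(3))
E
```

```text
circle [0.6589 0.089 ] r 0.0271 n 90 mad 0.00016
(312.95402298850576, 136.8183908045977) 435.0 [[0.6594 0.089  0.034 ]]
[ 0.0808  0.0518 -0.01  ] [-0.001  0.     0.001]
```

Emit:
jog_arm:
  commands:
    - [[0.02, 0.01, -0.003, 0, 0, 0], [0.02, 0.02, -0.003, 0, 0, 0], [0.02, 0.02, -0.003, 0, 0, 0], [0, 0, 0, 0, 0, 0]]

```text
time: 3.1
tcp_pos: [0.6561, 0.0867, 0.17]
tcp_rot: [-0.5, -0.5, 0.501, -0.499]
force: [-0.4, -0.4, -0.5]
opening: 0.0955
```

```bash
python3 - <<'E'
from h import *
from bench import monitor
for i in range(3): info(monitor.sense())
c,s=snap("wrist","w4");info(s)
E
```

```text
t 3.1 tcp [0.6561 0.0867 0.17  ] xax [-0.002 -0.    -1.   ] yax [ 1.    -0.002 -0.002] zax [-0.002 -1.     0.   ] F [-0.4 -0.4 -0.5] T [ 0.04  0.09 -0.  ] open 0.0955 q [ 0.03  0.67  1.58 -0.    0.9   1.6 ]
t 3.1 tcp [0.6561 0.0867 0.17  ] xax [-0.002 -0.    -1.   ] yax [ 1.    -0.002 -0.002] zax [-0.002 -1.     0.   ] F [-0.4 -0.4 -0.5] T [ 0.04  0.09 -0.  ] open 0.0955 q [ 0.03  0.67  1.58 -0.    0.9   1.6 ]
t 3.1 tcp [0.6561 0.0867 0.17  ] xax [-0.002 -0.    -1.   ] yax [ 1.    -0.002 -0.002] zax [-0.002 -1.     0.   ] F [-0.4 -0.4 -0.5] T [ 0.04  0.09 -0.  ] open 0.0955 q [ 0.03  0.67  1.58 -0.    0.9   1.6 ]
t 3.1 tcp [0.6561 0.0867 0.17  ] xax [-0.002 -0.    -1.   ] yax [ 1.    -0.002 -0.002] zax [-0.002 -1.     0.   ] F [-0.4 -0.4 -0.5] T [ 0.04  0.09 -0.  ] open 0.0955 q [ 0.03  0.67  1.58 -0.    0.9   1.6 ]
```

View pics/w4.png

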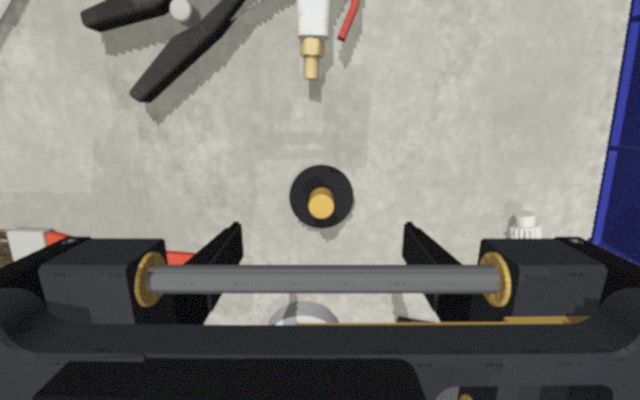

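```bash
python3 - <<'E'
from h import *
for i in range(4):
    c,s=snap("wrist"); print(np.round(s["tcp_pos"],4),s["time"])
    f=cast(c,[(321,196)],.008,s)[0]
    f,_=radial(c,s,f,.008,.028,sign=1)
    print("rel",(f-s["tcp_pos"][:2]).round(4))
E
```

```text
[0.6555 0.0869 0.1712] 3.15
circle [0.6598 0.0891] r 0.0275 n 90 mad 0.00019
rel [0.0044 0.0022]
[0.6553 0.0871 0.1721] 3.2
circle [0.6599 0.089 ] r 0.0274 n 90 mad 0.00016
rel [0.0046 0.0019]
[0.6553 0.0874 0.1727] 3.25
circle [0.6599 0.089 ] r 0.0274 n 90 mad 0.00024
rel [0.0047 0.0016]
[0.6554 0.0877 0.173 ] 3.3
circle [0.66  0.089] r 0.0274 n 90 mad 0.00014
rel [0.0046 0.0014]
```

Emit:
jog_arm:
  commands:
    - [[0.015, 0.0045, -0.0015, 0, 0, 0], [0.025, 0, 0, 0, 0, 0], [0.025, 0, 0, 0, 0, 0], [0.012, 0, 0, 0, 0, 0], [0, 0, 0, 0, 0, 0]]

```text
time: 3.85
tcp_pos: [0.6597, 0.0902, 0.0927]
tcp_rot: [-0.499, -0.501, 0.501, -0.499]
force: [-0.4, -0.4, 0.0]
opening: 0.0953
```

Emit:
jog_arm:
  commands:
    - [[0, 0, 0, 0, 0, 0], [0, 0, 0, 0, 0, 0], [0, 0, 0, 0, 0, 0], [0, 0, 0, 0, 0, 0], [0, 0, 0, 0, 0, 0]]
  jaw: 1.0
  newtons: 15

```text
time: 4.35
tcp_pos: [0.6605, 0.0902, 0.095]
tcp_rot: [0.5, 0.5, -0.5, 0.5]
force: [0.1, 0.6, 0.0]
opening: 0.0606
```

```bash
python3 - <<'E'
from h import *
c,s=snap("wrist","w5");info(s)
E
```

```text
t 4.35 tcp [0.6605 0.0902 0.095 ] xax [ 0.001 -0.    -1.   ] yax [ 1.    -0.     0.001] zax [-0. -1.  0.] F [0.1 0.6 0. ] T [ 0.09  0.05 -0.03] open 0.0606 q [ 0.04  0.77  1.6  -0.    0.76  1.61]
```

View pics/w5.png

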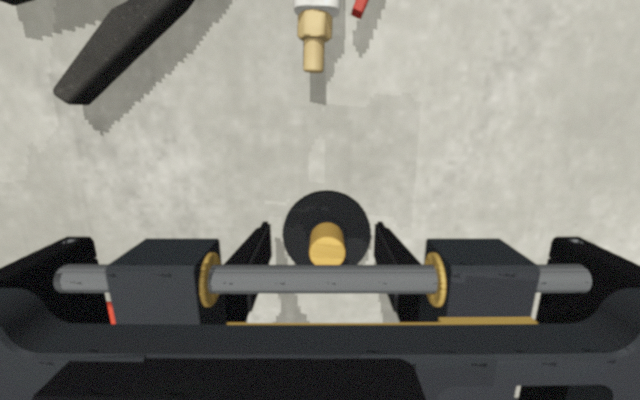

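Emit:
jog_arm:
  commands:
    - [[0, 0, 0.001, 0, 0, 0], [0, 0, 0, 0, 0, 0], [0, 0, 0, 0, 0, 0], [0, 0, 0, 0, 0, 0], [0, 0, 0, 0, 0, 0], [0, 0, 0, 0, 0, 0], [0, 0, 0, 0, 0, 0], [0, 0, 0, 0, 0, 0]]

```text
time: 5.2
tcp_pos: [0.6603, 0.0892, 0.0945]
tcp_rot: [-0.5, -0.5, 0.5, -0.5]
force: [0.9, -1.0, -0.2]
opening: 0.0195
```

```bash
python3 - <<'E'
from h import *
c,s=snap("wrist","w6");info(s)
f=cast(c,[(327,230)],.008,s)[0]
f,_=radial(c,s,f,.008,.028,sign=1)
print("rel",(f-s["tcp_pos"][:2]).round(4))
E
```

```text
t 5.2 tcp [0.6603 0.0892 0.0945] xax [-0. -0. -1.] yax [ 1. -0. -0.] zax [-0. -1.  0.] F [ 0.9 -1.  -0.2] T [-0.03  0.02  0.  ] open 0.0195 q [ 0.04  0.77  1.6  -0.    0.76  1.61]
circle [0.6621 0.0904] r 0.0264 n 90 mad 0.00028
rel [0.0018 0.0012]
```

View pics/w6.png

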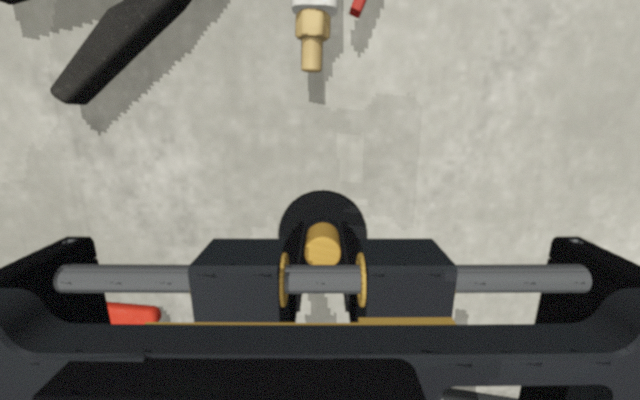

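```bash
python3 - <<'E'
from h import *
c,s=snap("wrist");
g=gaussian_filter(c["color"].astype(float).mean(2),.7)
print(g[180:200,322].round(0)); print(g[214:230,322].round(0))
for u in (310,322,334):
  r=180+np.gradient(g[180:200,u]).argmin(); print(u,r,cast(c,[(u,r)],.008,s).round(4))
print("top front",cast(c,[(322,222),(322,264)],.034,s).round(4),s["tcp_pos"])
E
```

```text
[176. 178. 179. 179. 179. 179. 178. 176. 169. 146. 104.  62.  40.  37.
  39.  39.  39.  39.  38.  37.]
[ 35.  37.  38.  34.  33.  36.  42.  59.  85. 107. 116. 119. 119. 119.
 119. 120.]
310 192 [[0.6873 0.0978 0.008 ]]
322 190 [[0.6886 0.0906 0.008 ]]
334 192 [[0.6873 0.0835 0.008 ]]
top front [[0.6776 0.0906 0.034 ]
 [0.6536 0.0906 0.034 ]] [0.66036688 0.08917831 0.09456594]
```

Emit:
jog_arm:
  commands:
    - [[-0.02, 0, 0, 0, 0, 0], [-0.035, 0, 0, 0, 0, 0], [-0.035, 0, 0, 0, 0, 0], [0, -0.025, 0.019, 0, 0, 0], [0, -0.035, 0.02, 0, 0, 0], [0, -0.035, 0.02, 0, 0, 0], [0, -0.035, 0.02, 0, 0, 0], [0, -0.035, 0.02, 0, 0, 0], [0, -0.03, 0.02, 0, 0, 0], [0, 0, 0, 0, 0, 0], [0, 0, 0, 0, 0, 0]]

```text
time: 6.4
tcp_pos: [0.4655, -0.0301, 0.185]
tcp_rot: [0.501, 0.499, -0.5, 0.5]
force: [0.4, 0.2, -0.8]
opening: 0.0192
```

```bash
python3 - <<'E'
from h import *
c,s=snap("wrist","w7");info(s)
c,s=snap("wrist");info(s)
E
```

```text
t 6.4 tcp [ 0.4655 -0.0301  0.185 ] xax [ 0.001 -0.    -1.   ] yax [ 1.    -0.001  0.001] zax [-0.001 -1.     0.   ] F [ 0.4  0.2 -0.8] T [ 0.02 -0.05 -0.02] open 0.0192 q [-0.21  0.43  2.05  0.    0.66  1.37]
t 6.45 tcp [ 0.4661 -0.0298  0.1849] xax [ 0.001 -0.    -1.   ] yax [ 1.    -0.001  0.001] zax [-0.001 -1.     0.   ] F [ 0.4  0.2 -1.1] T [0.04 0.03 0.01] open 0.0192 q [-0.21  0.43  2.05 -0.    0.66  1.37]
```

View pics/w7.png

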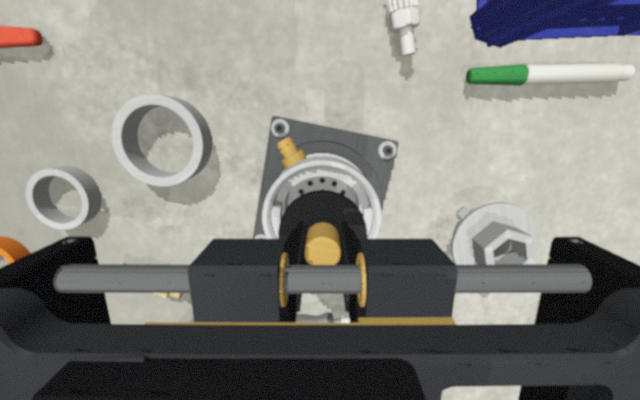

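```bash
cat >> h.py <<'E'
def arc(c,s,cen,z,rad,a0,a1,win=.005,sign=0,n=60):
    """fixed-radius fit from an arc of directions (deg)"""
    g=gaussian_filter(c["color"].astype(float).mean(2),0.7); cen=np.array(cen[:2],float)
    for it in range(3):
        pts=[]
        for a in np.radians(np.linspace(a0,a1,n)):
            rr=np.arange(rad-win,rad+win,.0002)
            P=np.c_[cen[0]+rr*np.cos(a),cen[1]+rr*np.sin(a),np.full(len(rr),z)]
            q=proj(c,P,s); v=map_coordinates(g,[q[:,1],q[:,0]],order=1); d=np.gradient(v)
            d=d*sign if sign else abs(d)
            pts.append(P[d.argmax(),:2])
        pts=np.array(pts); f=lambda p:np.hypot(pts[:,0]-p[0],pts[:,1]-p[1])-rad
        o=least_squares(f,cen,loss="soft_l1",f_scale=.0005); cen=o.x; win=max(win*.6,.002)
    print("arc",cen.round(4),"mad",np.median(abs(f(o.x))).round(5)); return cen
E
python3 - <<'E'
from h import *
c,s=snap("wrist")
arc(c,s,(.4658,-.0284),.072,.042,-80,80)
zb=s["tcp_pos"][2]-.0945; print(zb)
arc(c,s,s["tcp_pos"][:2],.008+zb,.028,-35,35)
E
```

```text
arc [ 0.4662 -0.0282] mad 0.00018
0.09022441073821799
arc [ 0.4665 -0.0282] mad 0.0002
```

Emit:
jog_arm:
  commands:
    - [[0.02, 0, 0, 0, 0, 0], [0.01, 0, 0, 0, 0, 0], [0.01, 0, 0, 0, 0, 0], [0, 0, 0, 0, 0, 0]]

```text
time: 6.95
tcp_pos: [0.4652, -0.0295, 0.1434]
tcp_rot: [0.5, 0.501, -0.5, 0.499]
force: [-0.0, 0.0, -0.6]
opening: 0.0198
```

Emit:
jog_arm:
  commands:
    - [[0.005, 0, 0, 0, 0, 0], [0.005, 0, 0, 0, 0, 0], [0.005, 0, 0, 0, 0, 0], [0, 0, 0, 0, 0, 0]]

```text
time: 7.35
tcp_pos: [0.4652, -0.0297, 0.1291]
tcp_rot: [-0.5, -0.5, 0.5, -0.5]
force: [-0.3, 0.0, -1.4]
opening: 0.0192
```

Emit:
jog_arm:
  commands:
    - [[0.003, 0, 0, 0, 0, 0], [0, 0, 0, 0, 0, 0]]

```text
time: 7.55
tcp_pos: [0.4653, -0.0298, 0.1264]
tcp_rot: [-0.5, -0.5, 0.5, -0.5]
force: [0.3, -0.3, -0.8]
opening: 0.0189
```

Emit:
jog_arm:
  commands:
    - [[0, 0, 0, 0, 0, 0], [0, 0, 0, 0, 0, 0], [0, 0, 0, 0, 0, 0]]
  jaw: 0.73

```text
time: 7.85
tcp_pos: [0.4654, -0.0298, 0.1267]
tcp_rot: [0.5, 0.5, -0.5, 0.5]
force: [-0.4, -0.3, -0.3]
opening: 0.0253
```

Emit:
jog_arm:
  commands:
    - [[-0.02, 0, 0, 0, 0, 0], [-0.04, 0, 0, 0, 0, 0], [-0.04, 0, 0, 0, 0, 0], [0, -0.025, -0.035, 0, 0, 0], [0, -0.02, -0.045, 0, 0, 0], [0, 0, -0.03, 0, 0, 0]]
  jaw: 0.73

```text
time: 8.45
tcp_pos: [0.418, 0.0818, 0.2271]
tcp_rot: [-0.5, -0.5, 0.5, -0.5]
force: [0.4, -0.4, -0.1]
opening: 0.0257
```

```bash
python3 - <<'E'
from h import *
c,s=snap("wrist","w8");info(s)
E
```

```text
t 8.45 tcp [0.418  0.0818 0.2271] xax [-0.  0. -1.] yax [ 1. -0. -0.] zax [-0. -1. -0.] F [ 0.4 -0.4 -0.1] T [ 0.03 -0.01 -0.02] open 0.0257 q [0.04 0.31 2.1  0.   0.73 1.61]
```

View pics/w8.png

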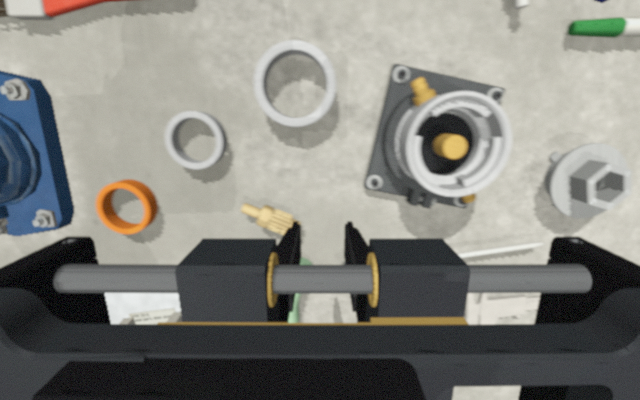

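```bash
python3 - <<'E'
from h import *
c,s=snap("wrist")
h=cv2.cvtColor(c["color"],cv2.COLOR_RGB2HSV)
cv2.imwrite("pics/w8c.png",cv2.resize(c["color"][75:215,375:515,::-1],None,fx=4,fy=4,interpolation=cv2.INTER_CUBIC))
radial(c,s,cast(c,[(457,141)],.072,s)[0],.072,.042)
print(cast(c,[(452,147)],.064,s))
S=cast(c,[(195,139)],.018,s)[0]; radial(c,s,S,.018,.028,sign=-1);radial(c,s,S,.018,.022,sign=1)
E
```

```text
circle [ 0.469  -0.0184] r 0.0421 n 90 mad 0.0008
[[ 0.46558034 -0.02103848  0.064     ]]
circle [0.4662 0.2062] r 0.0279 n 90 mad 0.00015
circle [0.4662 0.2062] r 0.0216 n 90 mad 0.00014
```

View pics/w8c.png

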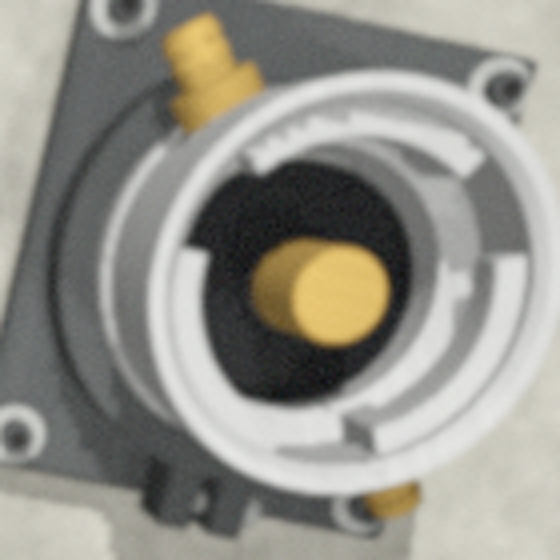

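Emit:
jog_arm:
  commands:
    - [[0, 0.016, -0.041, 0, 0, 0], [0, 0.016, -0.041, 0, 0, 0], [0.01, 0.016, -0.041, 0, 0, 0], [0.02, 0, 0, 0, 0, 0], [0.02, 0, 0, 0, 0, 0], [0.02, 0, 0, 0, 0, 0], [0.0, 0, 0, 0, 0, 0], [0, 0, 0, 0, 0, 0]]
  jaw: 0.0

```text
time: 9.35
tcp_pos: [0.4687, 0.2029, 0.1568]
tcp_rot: [-0.5, -0.5, 0.5, -0.5]
force: [-0.5, 0.1, 0.2]
opening: 0.0843
```

```bash
python3 - <<'E'
from h import *
c,s=snap("wrist","w9");info(s)
S=[.4662,.2062]; print(proj(c,[[*S,.018]],s))
radial(c,s,S,.018,.028,sign=-1)
arc(c,s,S,.018,.028,-80,80,sign=-1)
c,s=snap("wrist");info(s)
E
```

```text
t 9.35 tcp [0.4687 0.2029 0.1568] xax [-0. -0. -1.] yax [ 1.    -0.001 -0.   ] zax [-0.001 -1.     0.   ] F [-0.5  0.1  0.2] T [ 0.05 -0.01  0.01] open 0.0843 q [ 0.28  0.52  1.97 -0.    0.65  1.85]
[[319.69621524 212.52023084]]
circle [0.4665 0.207 ] r 0.0277 n 90 mad 0.00017
arc [0.4662 0.207 ] mad 0.0002
t 9.4 tcp [0.4688 0.203  0.1573] xax [ 0.001  0.    -1.   ] yax [ 1.    -0.001  0.001] zax [-0.001 -1.    -0.   ] F [ 0.5 -1.   0.2] T [ 0.04 -0.03 -0.02] open 0.0885 q [ 0.28  0.52  1.97 -0.    0.65  1.85]
```

View pics/w9.png

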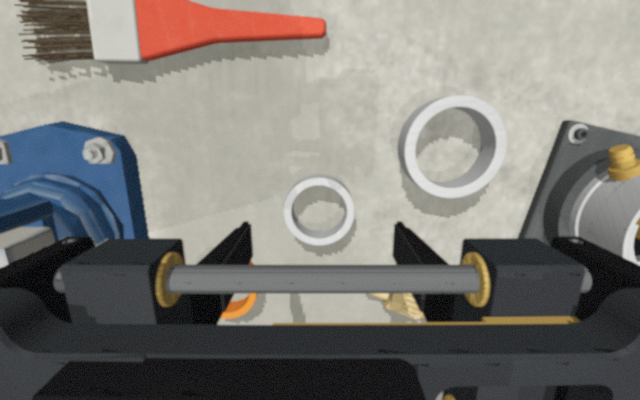

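Emit:
jog_arm:
  commands:
    - [[0.02, -0.0023, -0.0027, 0, 0, 0], [0.025, 0, 0, 0, 0, 0], [0.015, 0, 0, 0, 0, 0], [0.006, 0, 0, 0, 0, 0], [0, 0, 0, 0, 0, 0]]

```text
time: 9.95
tcp_pos: [0.4663, 0.2059, 0.0908]
tcp_rot: [-0.5, -0.5, 0.5, -0.5]
force: [0.4, -0.3, 0.6]
opening: 0.0948
```

Emit:
jog_arm:
  commands:
    - [[0, 0, 0, 0, 0, 0], [0, 0, 0, 0, 0, 0], [0, 0, 0, 0, 0, 0], [0, 0, 0, 0, 0, 0], [0, 0, 0, 0, 0, 0], [0, 0, 0, 0, 0, 0], [0, 0, 0, 0, 0, 0]]
  jaw: 1.0
  newtons: 15

```text
time: 10.65
tcp_pos: [0.4661, 0.206, 0.0907]
tcp_rot: [0.5, 0.5, -0.5, 0.5]
force: [-0.0, -0.8, 2.1]
opening: 0.0548
```

```bash
python3 - <<'E'
from h import *
c,s=snap("wrist","w10");info(s)
arc(c,s,[.4662,.207],.018,.028,-60,60,sign=-1)
E
```

```text
t 10.65 tcp [0.4661 0.206  0.0907] xax [ 0. -0. -1.] yax [ 1. -0.  0.] zax [-0. -1.  0.] F [-0.  -0.8  2.1] T [0.   0.04 0.04] open 0.0548 q [ 0.29  0.64  2.01 -0.    0.49  1.86]
arc [0.4664 0.2072] mad 0.00019
```

View pics/w10.png

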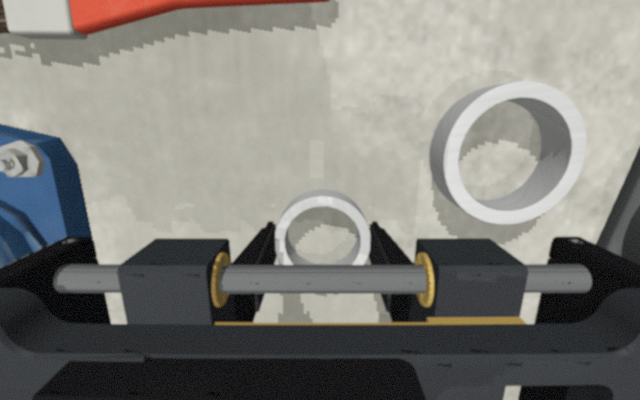

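Emit:
jog_arm:
  commands:
    - [[-0.01, 0, 0, 0, 0, 0], [-0.03, 0, 0, 0, 0, 0], [-0.05, 0, 0, 0, 0, 0], [0, 0, 0.03, 0, 0, 0], [0, 0, 0.04, 0, 0, 0], [0, 0, 0.04, 0, 0, 0], [0, 0, 0.04, 0, 0, 0], [0, 0, 0.04, 0, 0, 0], [0, 0, 0.035, 0, 0, 0], [0, 0, 0.01, 0, 0, 0], [0, 0, 0, 0, 0, 0], [0, 0, 0, 0, 0, 0]]

```text
time: 11.9
tcp_pos: [0.4659, -0.0284, 0.1808]
tcp_rot: [0.5, 0.5, -0.5, 0.5]
force: [-0.3, -0.3, -0.4]
opening: 0.0548
```

```bash
python3 - <<'E'
from h import *
for n in ("w11","w11b"):
  c,s=snap("wrist",n);info(s)
  arc(c,s,(.4658,-.0284),.072,.042,-80,80)
  zt=s["tcp_pos"][2]-.0908+.018; arc(c,s,s["tcp_pos"][:2],zt,.028,-60,60,sign=-1)
  arc(c,s,s["tcp_pos"][:2],zt,.028,-60,60)
E
```

```text
t 11.9 tcp [ 0.4659 -0.0284  0.1808] xax [-0.  0. -1.] yax [ 1. -0. -0.] zax [-0. -1. -0.] F [-0.3 -0.3 -0.4] T [ 0.1   0.05 -0.01] open 0.0548 q [-0.2   0.44  2.06  0.    0.65  1.37]
arc [ 0.4662 -0.0281] mad 0.00013
arc [ 0.47   -0.0273] mad 0.00037
arc [ 0.4661 -0.0353] mad 0.00112
t 11.95 tcp [ 0.4659 -0.0281  0.1807] xax [-0.  0. -1.] yax [ 1.     0.001 -0.   ] zax [ 0.001 -1.    -0.   ] F [ 0.9 -0.1 -1.5] T [0.03 0.03 0.06] open 0.0548 q [-0.2   0.44  2.06  0.    0.65  1.37]
arc [ 0.4661 -0.0281] mad 0.00013
arc [ 0.47   -0.0264] mad 0.0003
arc [ 0.4661 -0.0349] mad 0.00103
```

View pics/w11.png

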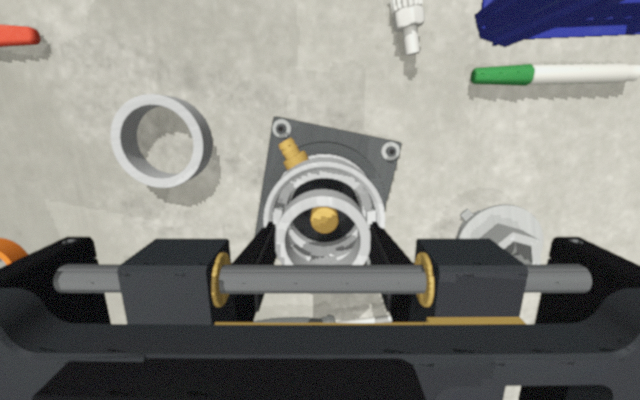

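Emit:
jog_arm:
  commands:
    - [[0.01, 0, 0.001, 0, 0, 0], [0.01, 0, 0, 0, 0, 0], [0.004, 0, 0, 0, 0, 0], [0.004, 0, 0, 0, 0, 0], [0, 0, 0, 0, 0, 0]]

```text
time: 12.5
tcp_pos: [0.4659, -0.03, 0.1519]
tcp_rot: [0.5, 0.5, -0.5, 0.5]
force: [-0.2, 1.0, 0.1]
opening: 0.0548
```

```bash
python3 - <<'E'
from h import *
c,s=snap("wrist","w12");info(s)
E
```

```text
t 12.5 tcp [ 0.4659 -0.03    0.1519] xax [-0.001  0.    -1.   ] yax [ 1.    -0.    -0.001] zax [-0. -1. -0.] F [-0.2  1.   0.1] T [-0.03  0.01  0.03] open 0.0548 q [-0.21  0.49  2.08 -0.    0.57  1.37]
```

View pics/w12.png

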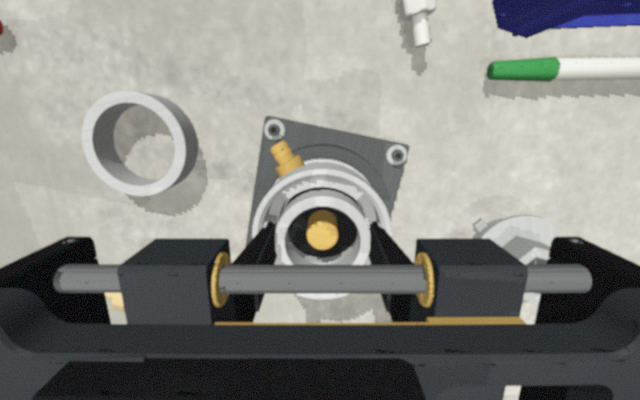

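Spacer foot is inside the ramp bore, free of contact. Release.

Emit:
jog_arm:
  commands:
    - [[0, 0, 0, 0, 0, 0], [0, 0, 0, 0, 0, 0], [0, 0, 0, 0, 0, 0], [0, 0, 0, 0, 0, 0], [-0.03, 0, 0, 0, 0, 0], [-0.04, -0.03, 0, 0, 0, 0], [0, -0.018, 0, 0, 0, 0], [0, 0, 0, 0, 0, 0]]
  jaw: 0.0

```text
time: 13.35
tcp_pos: [0.4165, -0.0298, 0.2235]
tcp_rot: [0.5, 0.5, -0.5, 0.5]
force: [0.6, -0.2, 0.3]
opening: 0.0946
```

```bash
python3 - <<'E'
from h import *
c,s=snap("wrist","w13");info(s)
cv2.imwrite("pics/w13c.png",cv2.resize(c["color"][70:220,250:400,::-1],None,fx=4,fy=4,interpolation=cv2.INTER_CUBIC))
import pickle;pickle.dump((c,s),open("w13.pkl","wb"))
E
```

```text
t 13.35 tcp [ 0.4165 -0.0298  0.2235] xax [ 0.001 -0.    -1.   ] yax [ 1.    -0.     0.001] zax [-0. -1.  0.] F [ 0.6 -0.2  0.3] T [ 0.04  0.05 -0.04] open 0.0946 q [-0.23  0.3   2.12 -0.    0.71  1.34]
```

View pics/w13.png

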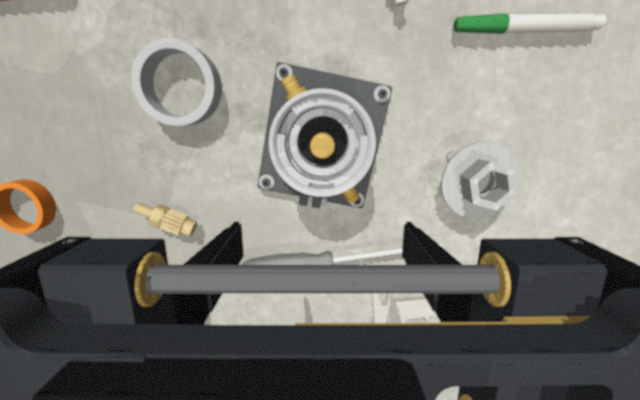

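View pics/w13c.png

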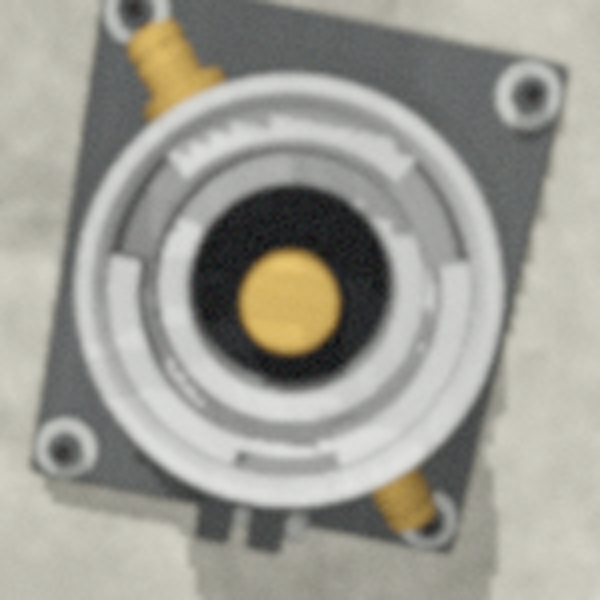

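Emit:
jog_arm:
  commands:
    - [[0, -0.008, 0.03, 0, 0, 0], [0, -0.008, 0.04, 0, 0, 0], [0.01, 0, 0.04, 0, 0, 0], [0.015, 0, 0.04, 0, 0, 0], [0, 0, 0, 0, 0, 0], [0, 0, 0, 0, 0, 0]]

```text
time: 14.0
tcp_pos: [0.4023, -0.1807, 0.1966]
tcp_rot: [-0.5, -0.5, 0.501, -0.499]
force: [-0.3, -0.2, 1.0]
opening: 0.0955
```

```bash
python3 - <<'E'
from h import *
import pickle
c,s=pickle.load(open("w13.pkl","rb"))
m,_=radial(c,s,(.4658,-.0284),.072,.042)
pts={"L1":[(168,155),(183,178)],"L2":[(107,257),(140,260)],"R1":[(415,152),(398,178)],"R2":[(468,262),(440,265)]}
for k,v in pts.items():
    p=cast(c,[(250+a/4,70+b/4) for a,b in v],.067,s)[:,:2]-m
    print(k,np.degrees(np.arctan2(p[:,1],p[:,0])).round(1),np.hypot(*p.T).round(4))
c,s=snap("wrist","w14");info(s)
p=proj(c,[[.4264,-.182,.0265]],s)[0].astype(int);print(p)
u,v=p;v=max(v,75)
cv2.imwrite("pics/w14c.png",cv2.resize(c["color"][v-75:v+75,u-75:u+75,::-1],None,fx=4,fy=4,interpolation=cv2.INTER_CUBIC)); print(u-75,v-75)
pickle.dump((c,s),open("w14.pkl","wb"))
radial(c,s,(.4264,-.182),.0265,.038)
E
```

```text
circle [ 0.466  -0.0281] r 0.042 n 90 mad 0.00011
L1 [40.5 41.7] [0.0356 0.0304]
L2 [78.  76.5] [0.0364 0.0299]
R1 [-42.  -43.7] [0.0371 0.0314]
R2 [-79.6 -78.8] [0.0365 0.0309]
t 14.0 tcp [ 0.4023 -0.1807  0.1966] xax [-0.002  0.001 -1.   ] yax [ 1.    -0.002 -0.002] zax [-0.002 -1.    -0.001] F [-0.3 -0.2  1. ] T [ 0.03 -0.    0.02] open 0.0955 q [-0.57  0.38  2.1   0.    0.66  1.  ]
[325 171]
250 96
circle [ 0.4271 -0.1819] r 0.0377 n 89 mad 0.00053
```

View pics/w14c.png

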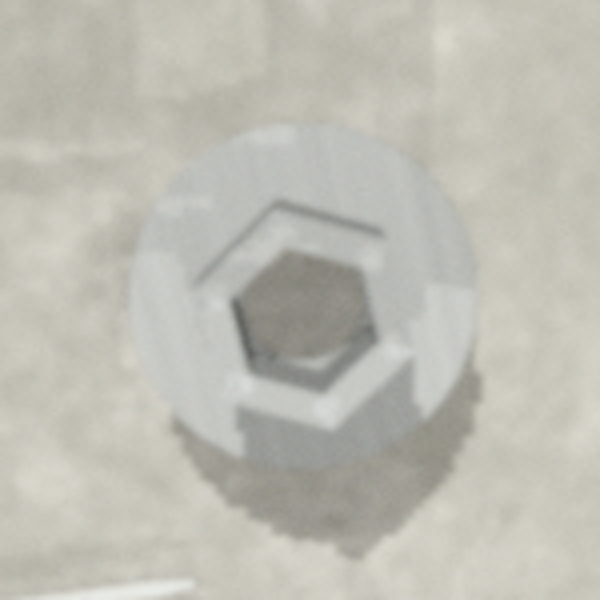

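```bash
python3 - <<'E'
from h import *
import pickle
c,s=pickle.load(open("w14.pkl","rb"))
def e(a,b,z=.0485):
    p=cast(c,[(250+a[0]/4,96+a[1]/4),(250+b[0]/4,96+b[1]/4)],z,s)[:,:2]; d=p[1]-p[0]
    return round((np.degrees(np.arctan2(d[1],d[0]))+90)%60,1),round(np.hypot(*d)*1000,1)
for a,b in [((290,250),(362,268)),((362,268),(378,330)),((235,300),(290,250)),((235,302),(250,358)),((278,203),(385,237)),((195,280),(278,203)),((328,430),(412,348))]:
    print(e(a,b))
o=[(285,210),(382,242),(412,348),(330,430),(235,406),(203,293)]
P=cast(c,[(250+a/4,96+b/4) for a,b in o],.0485,s)[:,:2]; print(P.mean(0).round(4),np.hypot(*(P-P.mean(0)).T).round(4),(np.degrees(np.arctan2(*(P-P.mean(0)).T[::-1]))%60).round(1))
i=[(290,250),(362,268),(378,332),(326,386),(252,362),(235,300)]
P=cast(c,[(250+a/4,96+b/4) for a,b in i],.0485,s)[:,:2]; print(P.mean(0).round(4))
E
```

```text
(np.float64(45.8), np.float64(14.5))
(np.float64(45.1), np.float64(12.8))
(np.float64(42.2), np.float64(14.7))
(np.float64(44.1), np.float64(11.7))
(np.float64(42.4), np.float64(21.8))
(np.float64(42.5), np.float64(22.2))
(np.float64(45.6), np.float64(23.7))
[ 0.4264 -0.1829] [0.0226 0.0215 0.0214 0.0225 0.0224 0.0215] [11.3 17.9 16.1 11.6 19.3 13.8]
[ 0.4276 -0.1828]
```

Emit:
jog_arm:
  commands:
    - [[0, 0.007, 0.02, 0, 0, 0], [0, 0.007, 0.02, 0, 0, 0], [0, 0, 0, -0.143, 0, 0], [0, 0, 0, -0.143, 0, 0], [0, 0, 0, -0.143, 0, 0], [0, 0, 0, -0.143, 0, 0], [0, 0, 0, -0.143, 0, 0], [0, 0, 0, -0.143, 0, 0], [0, 0, 0, -0.143, 0, 0], [0, 0, 0, -0.143, 0, 0], [0, 0, 0, -0.143, 0, 0], [0, 0, 0, 0, 0, 0], [0, 0, 0, 0, 0, 0]]

```text
time: 15.35
tcp_pos: [0.4164, -0.2192, 0.1978]
tcp_rot: [0.101, 0.7, -0.101, 0.7]
force: [0.2, -0.6, 0.6]
opening: 0.0953
```

```bash
python3 - <<'E'
from h import *
import pickle
c,s=snap("wrist","w15");info(s)
pickle.dump((c,s),open("w15.pkl","wb"))
radial(c,s,(.4268,-.182),.0265,.038)
p=proj(c,[[.4268,-.182,.0265]],s)[0].astype(int);u,v=p; v0=max(v-75,0)
cv2.imwrite("pics/w15c.png",cv2.resize(c["color"][v0:v0+150,u-75:u+75,::-1],None,fx=4,fy=4,interpolation=cv2.INTER_CUBIC)); print(u-75,v0)
E
```

```text
t 15.35 tcp [ 0.4164 -0.2192  0.1978] xax [ 0. -0. -1.] yax [ 0.283  0.959 -0.   ] zax [ 0.959 -0.283  0.   ] F [ 0.2 -0.6  0.6] T [ 0.02 -0.08  0.05] open 0.0953 q [-0.63  0.41  2.03 -0.    0.7  -0.34]
circle [ 0.4271 -0.1813] r 0.0374 n 87 mad 0.00058
247 81
```

View pics/w15.png

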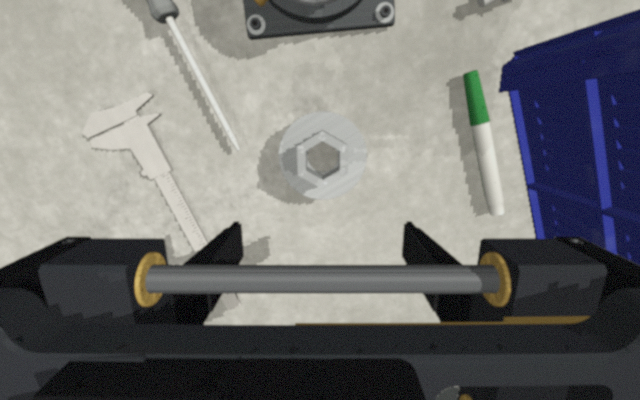

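View pics/w15c.png

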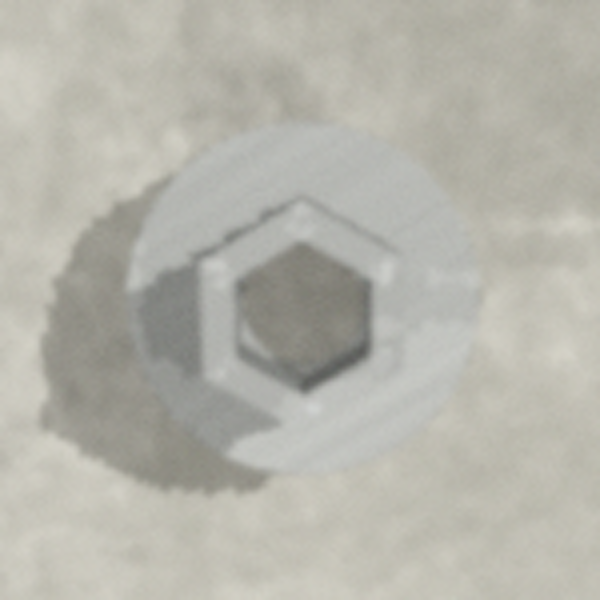

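Emit:
jog_arm:
  commands:
    - [[0, 0.02, 0.001, 0, 0, 0], [0.02, 0.019, 0, 0, 0, 0], [0.03, 0, 0, 0, 0, 0], [0.025, 0, 0, 0, 0, 0], [0.01, 0, 0, 0, 0, 0], [0, 0, 0, 0, 0, 0]]

```text
time: 16.0
tcp_pos: [0.4277, -0.1826, 0.1118]
tcp_rot: [0.101, 0.701, -0.1, 0.699]
force: [0.3, 0.1, -0.0]
opening: 0.0952
```

```bash
python3 - <<'E'
from h import *
c,s=snap("wrist","w16");info(s)
E
```

```text
t 16.0 tcp [ 0.4277 -0.1826  0.1118] xax [-0.002  0.001 -1.   ] yax [0.282 0.96  0.001] zax [ 0.96  -0.282 -0.002] F [ 0.3  0.1 -0. ] T [-0.02 -0.13 -0.05] open 0.0952 q [-0.55  0.56  2.11 -0.    0.47 -0.26]
```

View pics/w16.png

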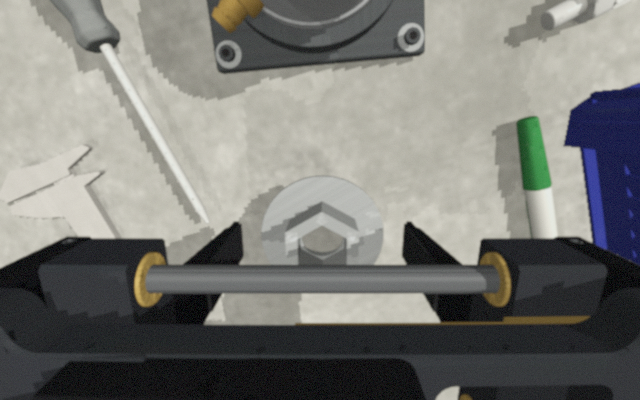

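Emit:
jog_arm:
  commands:
    - [[0.003, 0, 0, 0, 0, 0], [0, 0, 0, 0, 0, 0], [0, 0, 0, 0, 0, 0], [0, 0, 0, 0, 0, 0], [0, 0, 0, 0, 0, 0], [0, 0, 0, 0, 0, 0], [0, 0, 0, 0, 0, 0], [0, 0, 0, 0, 0, 0], [0, 0, 0, 0, 0, 0], [0, 0, 0, 0, 0, 0], [0, 0, 0, 0, 0, 0]]
  jaw: 1.0
  newtons: 35

```text
time: 17.15
tcp_pos: [0.4278, -0.1829, 0.1096]
tcp_rot: [0.1, 0.7, -0.1, 0.7]
force: [0.1, -0.4, 1.5]
opening: 0.0399
```

```bash
python3 - <<'E'
from h import *
c,s=snap("wrist","w17");info(s)
arc(c,s,s["tcp_pos"][:2],.0265,.038,74-60,74+60)
E
```

```text
t 17.15 tcp [ 0.4278 -0.1829  0.1096] xax [-0. -0. -1.] yax [ 0.28  0.96 -0.  ] zax [ 0.96 -0.28 -0.  ] F [ 0.1 -0.4  1.5] T [ 0.03  0.07 -0.02] open 0.0399 q [-0.55  0.57  2.11 -0.    0.46 -0.26]
arc [ 0.4278 -0.1822] mad 0.00039
```

View pics/w17.png

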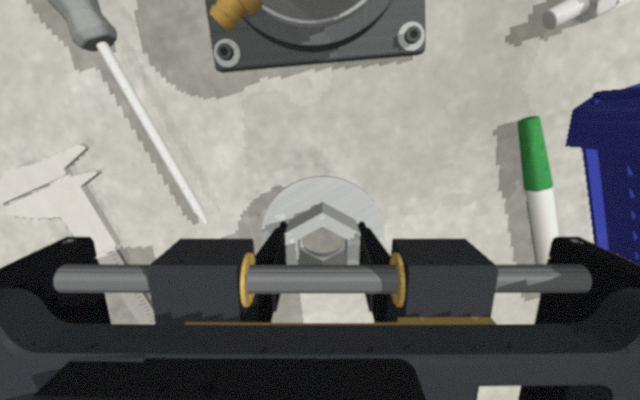

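Emit:
jog_arm:
  commands:
    - [[-0.01, 0, 0, 0, 0, 0], [-0.035, 0, 0, 0, 0, 0], [-0.045, 0, 0, 0, 0, 0], [0, 0.03, -0.001, 0, 0, 0], [0, 0.04, -0.002, 0, 0, 0], [0, 0.04, -0.001, 0, 0, 0], [0, 0.038, -0.001, 0, 0, 0], [0, 0.01, -0.001, -0.13, 0, 0], [0, 0, 0, -0.13, 0, 0], [0, 0, 0, 0, 0, 0], [0, 0, 0, 0, 0, 0]]

```text
time: 18.3
tcp_pos: [0.4663, -0.0296, 0.1999]
tcp_rot: [0.01, 0.707, -0.01, 0.707]
force: [-0.1, -0.7, -1.7]
opening: 0.0398
```

```bash
cat > m2.py <<'E'
from h import *
import sys
c,s=snap("wrist",sys.argv[1]);info(s)
M=R.from_quat(s["tcp_rot"]).as_matrix()
ya=np.degrees(np.arctan2(M[1,1],M[0,1])); print("yaw z",ya-90)
m=arc(c,s,(.466,-.0285),.072,.042,ya-75,ya+75)
r_=arc(c,s,s["tcp_pos"][:2],.0265+s["tcp_pos"][2]-.1095,.038,ya-55,ya+55)
d=np.r_[m-r_,0]; print("mouth-ring tool y,z", (M.T@d).round(4))
E
python3 m2.py w18
```

```text
t 18.3 tcp [ 0.4663 -0.0296  0.1999] xax [ 0. -0. -1.] yax [ 0.028  1.    -0.   ] zax [ 1.    -0.028  0.   ] F [-0.1 -0.7 -1.7] T [-0.06 -0.09 -0.03] open 0.0398 q [-0.2   0.4   2.04 -0.    0.7  -0.18]
yaw z -1.596043522687225
arc [ 0.4658 -0.0277] mad 0.00016
arc [ 0.4686 -0.0266] mad 0.00046
mouth-ring tool y,z [-0.     -0.0012 -0.0027]
```

View pics/w18.png

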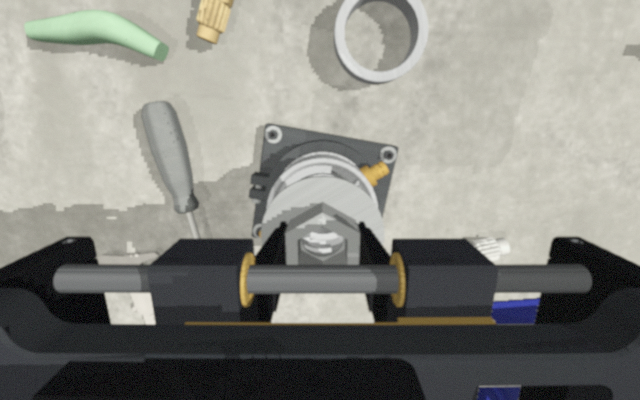

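Emit:
jog_arm:
  commands:
    - [[0.008, 0, 0, 0, 0, 0], [0.008, 0, 0, 0, 0, 0], [0.003, 0, 0, 0, 0, 0], [0.003, 0, 0, 0, 0, 0], [0, 0, 0, 0, 0, 0]]

```text
time: 18.85
tcp_pos: [0.4663, -0.0296, 0.1771]
tcp_rot: [0.009, 0.707, -0.009, 0.707]
force: [0.3, -1.3, -2.5]
opening: 0.0399
```

Emit:
jog_arm:
  commands:
    - [[0.002, 0, 0, 0, 0, 0], [0.002, 0, 0, 0, 0, 0], [0, 0, 0, 0, 0, 0]]

```text
time: 19.15
tcp_pos: [0.4663, -0.0295, 0.1734]
tcp_rot: [0.008, 0.707, -0.009, 0.707]
force: [0.3, 0.0, -1.4]
opening: 0.0399
```

Emit:
jog_arm:
  commands:
    - [[0.002, 0, 0, 0, 0, 0], [0.002, 0, 0, 0, 0, 0], [0.002, 0, 0, 0, 0, 0], [0, 0, 0, 0, 0, 0]]

```text
time: 19.55
tcp_pos: [0.4663, -0.0295, 0.1673]
tcp_rot: [0.008, 0.707, -0.008, 0.707]
force: [-1.0, 0.1, -2.8]
opening: 0.04
```

Emit:
jog_arm:
  commands:
    - [[0.002, 0, 0, 0, 0, 0], [0, 0, 0, 0, 0, 0]]

```text
time: 19.75
tcp_pos: [0.4665, -0.0295, 0.1655]
tcp_rot: [0.008, 0.707, -0.009, 0.707]
force: [0.4, 0.2, 1.3]
opening: 0.04
```

Emit:
jog_arm:
  commands:
    - [[0.002, 0, 0, 0, 0, 0], [0.002, 0, 0, 0, 0, 0], [0.0005, 0, 0, 0, 0, 0], [0, 0, 0, 0, 0, 0]]

```text
time: 20.15
tcp_pos: [0.4665, -0.0295, 0.1613]
tcp_rot: [0.008, 0.707, -0.009, 0.707]
force: [-1.2, 0.5, 6.7]
opening: 0.0398
```

```bash
python3 - <<'E'
from h import *
from bench import monitor
info(monitor.sense())
E
```

```text
t 20.15 tcp [ 0.4665 -0.0295  0.1613] xax [ 0. -0. -1.] yax [ 0.024  1.    -0.   ] zax [ 1.    -0.024  0.   ] F [-1.2  0.5  6.7] T [ 0.05  0.26 -0.04] open 0.0398 q [-0.2   0.47  2.07 -0.    0.6  -0.18]
```

Emit:
jog_arm:
  commands:
    - [[0, 0, 0, 0.1, 0, 0], [0, 0, 0, 0.1, 0, 0], [0, 0, 0, 0.1, 0, 0], [0, 0, 0, 0.1, 0, 0], [0, 0, 0, 0.1, 0, 0], [0, 0, 0, 0, 0, 0]]

```text
time: 20.75
tcp_pos: [0.4668, -0.0296, 0.1614]
tcp_rot: [0.184, 0.682, -0.184, 0.683]
force: [-1.0, -0.8, 7.0]
opening: 0.0396
```

```bash
python3 - <<'E'
from h import *
c,s=snap("wrist","w19"); info(s); M=R.from_quat(s["tcp_rot"]).as_matrix(); print("yaw z",np.degrees(np.arctan2(M[1,2],M[0,2])))
E
```

```text
t 20.75 tcp [ 0.4668 -0.0296  0.1614] xax [ 0.001 -0.    -1.   ] yax [0.503 0.864 0.   ] zax [ 0.864 -0.503  0.001] F [-1.  -0.8  7. ] T [ 0.01  0.   -0.12] open 0.0396 q [-0.2   0.47  2.07 -0.    0.6   0.32]
yaw z -30.225202224614296
```

View pics/w19.png

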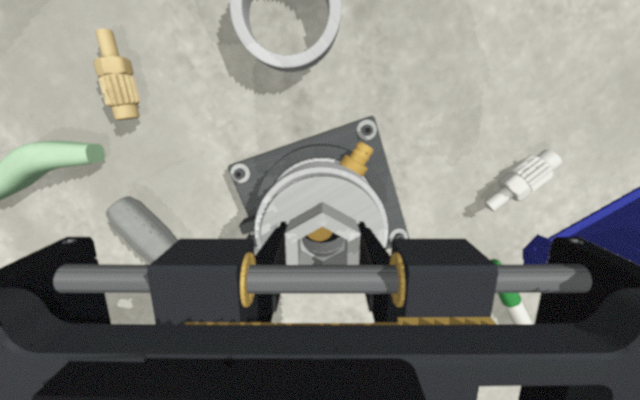

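Emit:
jog_arm:
  commands:
    - [[0.0005, 0, 0, 0.1, 0, 0], [0.0005, 0, 0, 0.1, 0, 0], [0, 0, 0, 0.1, 0, 0], [0, 0, 0, 0.1, 0, 0], [0, 0, 0, 0.1, 0, 0], [0, 0, 0, 0, 0, 0]]

```text
time: 21.4
tcp_pos: [0.4668, -0.0296, 0.1605]
tcp_rot: [0.348, 0.615, -0.347, 0.616]
force: [0.1, -0.9, 8.7]
opening: 0.0399
```

Emit:
jog_arm:
  commands:
    - [[0, 0, 0, 0.06, 0, 0], [0, 0, 0, 0.06, 0, 0], [0, 0, 0, 0, 0, 0]]

```text
time: 21.7
tcp_pos: [0.4668, -0.0297, 0.1605]
tcp_rot: [0.384, 0.594, -0.383, 0.595]
force: [-0.1, -0.7, 8.1]
opening: 0.0397
```

```bash
python3 - <<'E'
from h import *
from bench import monitor
s=monitor.sense(); info(s); M=R.from_quat(s["tcp_rot"]).as_matrix(); print("yaw z",np.degrees(np.arctan2(M[1,2],M[0,2])))
E
```

```text
t 21.7 tcp [ 0.4668 -0.0297  0.1605] xax [ 0.002 -0.    -1.   ] yax [0.911 0.412 0.001] zax [ 0.412 -0.911  0.001] F [-0.1 -0.7  8.1] T [ 0.    0.14 -0.07] open 0.0397 q [-0.2   0.47  2.07 -0.    0.6   0.94]
yaw z -65.6605151651992
```

Emit:
jog_arm:
  commands:
    - [[0, 0, 0, 0.06, 0, 0], [0, 0, 0, 0.06, 0, 0], [0, 0, 0, 0.06, 0, 0], [0, 0, 0, 0, 0, 0]]

```text
time: 22.1
tcp_pos: [0.4668, -0.0297, 0.1605]
tcp_rot: [0.435, 0.557, -0.435, 0.558]
force: [-0.3, -0.6, 8.2]
opening: 0.0397
```

```bash
cat > st.py <<'E'
from h import *
from bench import monitor
s=monitor.sense(); info(s); M=R.from_quat(s["tcp_rot"]).as_matrix(); print("yaw z",np.degrees(np.arctan2(M[1,2],M[0,2])))
E
python3 st.py
```

```text
t 22.1 tcp [ 0.4668 -0.0297  0.1605] xax [ 0.002 -0.    -1.   ] yax [0.97  0.242 0.001] zax [ 0.242 -0.97   0.001] F [-0.3 -0.6  8.2] T [-0.06  0.08 -0.1 ] open 0.0397 q [-0.2   0.47  2.07 -0.    0.6   1.12]
yaw z -75.97701762397075
```

Emit:
jog_arm:
  commands:
    - [[0, 0, 0, 0.05, 0, 0], [0, 0, 0, 0.05, 0, 0], [0, 0, 0, 0, 0, 0]]

```text
time: 22.4
tcp_pos: [0.4668, -0.0297, 0.1605]
tcp_rot: [0.463, 0.534, -0.462, 0.535]
force: [-0.5, -0.7, 7.4]
opening: 0.0398
```

```bash
python3 st.py
```

```text
t 22.4 tcp [ 0.4668 -0.0297  0.1605] xax [ 0.002 -0.001 -1.   ] yax [0.989 0.145 0.001] zax [ 0.145 -0.989  0.001] F [-0.5 -0.7  7.4] T [-0.14  0.12 -0.07] open 0.0398 q [-0.2   0.47  2.07 -0.    0.6   1.22]
yaw z -81.67971006905213
```

Emit:
jog_arm:
  commands:
    - [[0, 0, 0, 0.05, 0, 0], [0, 0, 0, 0.05, 0, 0], [0, 0, 0, 0, 0, 0]]

```text
time: 22.7
tcp_pos: [0.4667, -0.0296, 0.1605]
tcp_rot: [0.488, 0.511, -0.488, 0.513]
force: [-1.6, 0.6, 9.5]
opening: 0.0404
```

```bash
python3 st.py
```

```text
t 22.7 tcp [ 0.4667 -0.0296  0.1605] xax [ 0.001 -0.001 -1.   ] yax [0.999 0.049 0.001] zax [ 0.049 -0.999  0.001] F [-1.6  0.6  9.5] T [0.06 0.31 1.35] open 0.0404 q [-0.2   0.47  2.07 -0.    0.6   1.32]
yaw z -87.21221809813777
```

Emit:
jog_arm:
  commands:
    - [[0, 0, 0, 0, 0, 0], [0, 0, 0, 0, 0, 0], [0, 0, 0, 0, 0, 0], [0, 0, 0, 0, 0, 0], [0, 0, 0, 0, 0, 0], [-0.02, 0, 0, 0, 0, 0], [-0.04, 0, 0, 0, 0, 0], [-0.02, -0.035, 0, 0, 0, 0], [0, -0.015, 0, 0, 0, 0], [0, 0, 0, 0, 0, 0]]
  jaw: 0.3

```text
time: 23.7
tcp_pos: [0.4151, -0.0318, 0.2407]
tcp_rot: [0.488, 0.511, -0.488, 0.512]
force: [-0.1, 0.5, 0.6]
opening: 0.0666
```

```bash
python3 - <<'E'
from h import *
import pickle
c,s=snap("wrist","w20"); info(s); pickle.dump((c,s),open("w20.pkl","wb"))
c2,_=snap("side","s20"); c3,_=snap("top","t20")
cv2.imwrite("pics/s20c.png",cv2.resize(c2["color"][140:240,280:420,::-1],None,fx=5,fy=5,interpolation=cv2.INTER_CUBIC))
m,_=radial(c,s,(.466,-.0285),.072,.042)
m,_=radial(c,s,(.466,-.0285),.0775,.038,win=.003)
cv2.imwrite("pics/w20c.png",cv2.resize(c["color"][70:220,245:395,::-1],None,fx=4,fy=4,interpolation=cv2.INTER_CUBIC))
E
```

```text
t 23.7 tcp [ 0.4151 -0.0318  0.2407] xax [ 0.001 -0.    -1.   ] yax [0.999 0.046 0.001] zax [ 0.046 -0.999  0.   ] F [-0.1  0.5  0.6] T [ 0.09 -0.01  0.06] open 0.0666 q [-0.24  0.27  2.11 -0.    0.76  1.29]
circle [ 0.466 -0.028] r 0.042 n 90 mad 6e-05
circle [ 0.4661 -0.0284] r 0.0405 n 90 mad 1e-05
```

View pics/w20c.png

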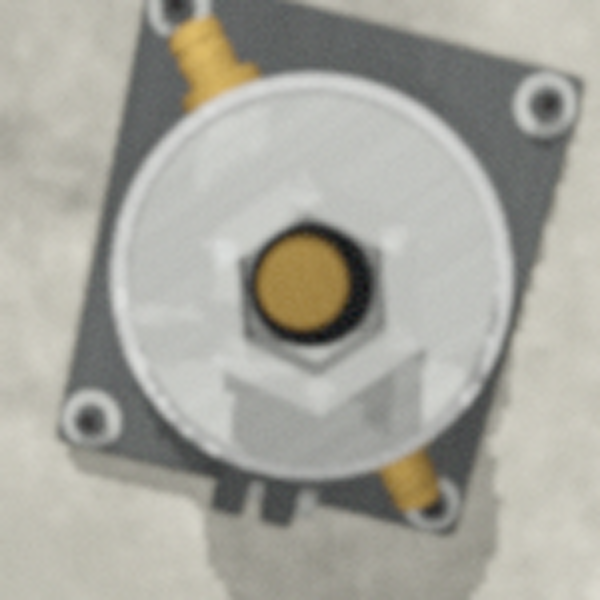

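View pics/s20c.png

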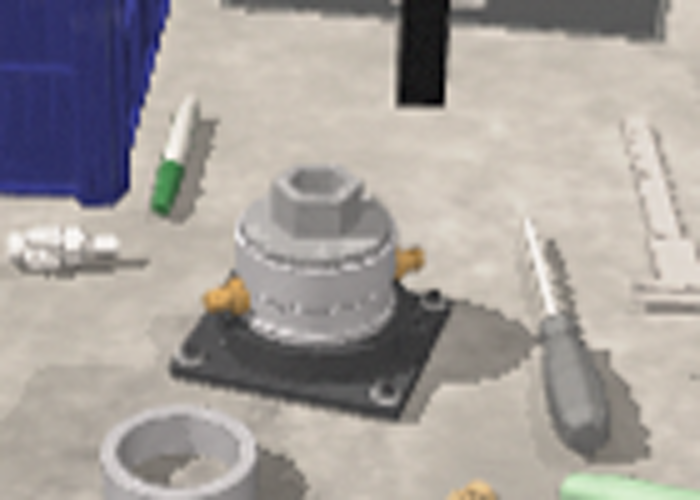

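View pics/w20.png

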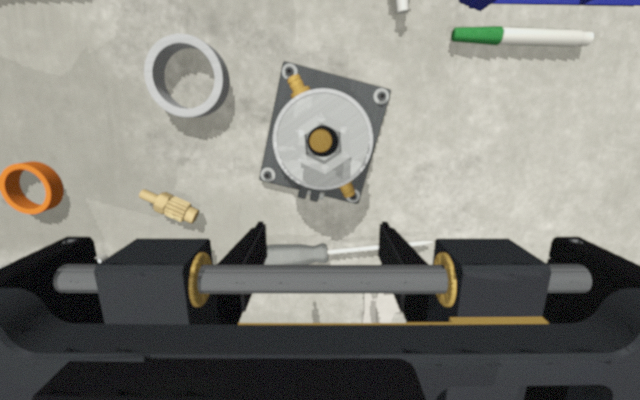

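```bash
python3 - <<'E'
from h import *
import pickle
c,s=pickle.load(open("w20.pkl","rb"))
for a,b in [((225,378),(320,412)),((320,412),(423,352)),((250,330),(312,368)),((312,368),(383,328)),((215,240),(303,185)),((303,185),(395,238))]:
    p=cast(c,[(245+a[0]/4,70+a[1]/4),(245+b[0]/4,70+b[1]/4)],.0995,s)[:,:2]; d=p[1]-p[0]
    print(((np.degrees(np.arctan2(d[1],d[0]))+90)%60).round(1),(np.hypot(*d)*1000).round(1))
g=gaussian_filter(c["color"].astype(float).mean(2),.5)
# flange edge radius at assumed height, seen away from camera nadir
for z in (.0745,.0755,.0775,.0795): radial(c,s,(.466,-.0283),z,.0385,win=.0022,sign=1)
E
```

```text
42.8 19.2
33.3 22.6
31.1 13.7
32.2 15.4
33.8 19.1
33.5 19.5
circle [ 0.4663 -0.0281] r 0.0386 n 83 mad 0.00017
circle [ 0.4664 -0.0281] r 0.0384 n 83 mad 0.00021
circle [ 0.4665 -0.0281] r 0.0381 n 83 mad 0.00013
circle [ 0.4667 -0.0281] r 0.0378 n 82 mad 0.00023
```

```bash
python3 - <<'E'
from bench import r,monitor
print(monitor.sense()["time"]); print(r.job_done())
E
```

```text
23.85
the job is handed in; nothing more can be done
None
```

I put the air filter back together and handed the job in at 23.85 s of the 72 s allowed. I set the element on the sprung seat, cartridge up. The 56 mm plain spacer went over it; I left the orange one and the 76 mm one alone. I lined the ring's lugs up with the gaps as seen in the wrist picture, where they dropped in without resistance. I pressed the ring down about 5 mm and screwed it clockwise about 85° to the stop.

**Checks that agree with the ring being home:**
- **Stop:** the wrist felt 1.35 N m about the vertical at the stop.
- **Depth:** the ring's foot was 21 mm below the rim just before I let go.
- **Final picture:** taken after release. The flange lies concentric with the rim to under 1 mm, at the height it should have. The hexagon's flats are at 33°, matching the gripper's angle at the stop, so the ring did not spring back.

**Doubtful or not done:**
- While I held the ring over the barrel, fitting its flange outline in the picture was unreliable and disagreed with the other measurements by about 3 mm. I placed it from the gripper position and the earlier pictures of the mouth, and it went in without side force.
- One edge fit in the last picture locked onto the wrong edge; I repeated it.
- I did not read the seat's travel directly, or try to turn the ring again after releasing it.

I never gripped the brush, marker or coupler, and felt no unexpected contact. I did not measure their positions again at the end.

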